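# Blank off the bench air outlet with its bayonet plug

### The arm

A 6-joint arm with a two-finger parallel gripper is mounted at the origin on a cart in front of the work surface, level with it; the furniture and walls round the work are solid. World frame = base frame: x ahead of the robot, y to its left, z up, the work surface at z = 0. Lengths are in m, angles in rad, forces in N, time in s.
With the tool pointing down it reaches from about 0.4 to 0.825 m from the base axis. Payload 7 kg.
Tool frame: the origin (TCP) lies midway between the tips of the shut fingers; the grasp point (between the pads) lies arm.hold_point_z behind it (arm.hold_point_z is the distance from the TCP to the grasp point, in m); z points along the fingers, y is the line along which they close (so a half turn about z gives the same grasp; the last joint's range is limited). The gripper opens to 88 mm and grips with 3 to 60 N. Pads are 19 mm wide; open, the fingers measure 130 mm over their backs; the gripper's body (78 mm by 193 mm) begins 47 mm behind the grasp point.
Start: joints at [1.418, 0.359, 0.012, 0, -1.224, -0.288], TCP at [0.288, 0.61, 0.227] pointing down, gripper open.
Joint ranges: [-3.07, 3.07], [-1.43, 2.12], [-1.02, 1.25], [-3.03, 1.67], [-3.05, -0], [-3.03, 3.03]. Speed limits (rad/s): [2.39, 2.39, 3.01, 3.14, 3.14, 3.14].

### API

Orientations are given as [roll, pitch, yaw] about the fixed x, y, z axes, in that order (R = Rz(yaw) Ry(pitch) Rx(roll)).
In Python, from station import arm gives the robot as it stands.
- The arm moves only by the shell command python3 -m crank 'ROWS' [OPENING] [FORCE]. ROWS is JSON, a list that holds one entry, the list of rows, each a list of 4 numbers: the shift along the tool's x, y, z in units of 25 mm (1.0 is 25 mm), then the turn about the tool's z in units of 5 degrees (1.0 is 5 degrees). A call has 1 to 12 rows; each row is the pose to reach, as a shift and turn from the pose commanded when the call began, along the tool's axes at that moment; what a row does not reach only later rows make up. A row lasts 1/8 s, in which the tool goes at most 62.5 mm and 10.7 degrees, less where a joint would pass 70% of its speed; a pose out of reach is approached as far as the arm can. A call with a gripper value outside its range is refused whole. OPENING is the closure, from 0 (fully open) to 1 (shut), set as the call begins (- or left out, the last holds). The fingers move at their own pace and stop on an object; FORCE is the grip in N (left out, the last holds). Time passes only in rows, so rows that repeat a pose let the fingers close. It gives the time, the measured TCP pose, the force, the opening and the grip force at its end, in the units of the state.
- arm.get_state(): the state, without advancing time (a new reading comes with each control period).
- arm.grab_frame(name): name is "side" or "top"; returns (picture, depth): 384x512x3 uint8, red, green, blue; 384x512 float32, m along the optical axis (not along the pixel's ray), 0 where there is no reading.
- arm.get_calibration(name): a dict with "mtx" (3x3 intrinsics, pixels), "k1" (the pictures are not rectified: a ray, as slopes to the right and down, at radius r is drawn at 1 + k1 r^2 times it, then the intrinsics apply), "R" (3x3) and "t" (3): a world point X has camera coordinates R X + t. Camera axes: x right, y down, z forward; pixel columns grow to the right and rows downward; lengths in m; the calibration is good to about 2 mm. A picture is of the moment at which its call begins. get_calibration takes no time and is no camera call.
- arm.job_done(): hands the job in; it is judged then, once.
Trained networks look in the newest picture that a camera, given by its name, has taken for a name from the list of things; names that differ only in an ending like _2 or _b are one class to them, and where a whole thing is asked for, a point or a joint stands for the part that bears it (a point fixed in the world has none). Each returns a list of dicts, best first, with "score" (0 to 1); they miss things now and then, are a little off and sometimes report something else, mostly with a low value. They report only what shows in the picture. A call takes as long as a camera call. They do not tell look-alikes from the thing itself.
- arm.recognise(thing, camera): "extent" ([left, top, width, height] in pixels, round what is visible of it).
- arm.trace(thing, camera): "mask" (384x512 bool, what is visible of it) and "extent" ([left, top, width, height] in pixels, round what is visible of it).
The state is a dict: "t": time; "q": joint angles; "qd": joint speeds; "joint_efforts": joint torques, N m; "eef_pos": TCP position; "ee_rot": TCP orientation; "force": force on the tool from outside, world axes, zero at the start; "moment": the same for the moment, N m; "width": finger opening in m; "gripper_force": force on a finger pad.
Only numpy, scipy, OpenCV 4.12 (cv2) and the standard library are available. Lean on these libraries where they do the work, as an engineer would, in place of code of your own. Each camera call takes 0.05 s, during which the arm holds its last target. There are 200 camera calls.

### The job

Blank off the bench air outlet for a leak test: slide the shutter bolt along its track fully home into its keeper so that the mouth is uncovered, then push the bayonet plug down into the outlet against its spring and twist it a quarter turn clockwise (seen from above) to the stop. Finish while still gripping the plug and pressing it fully home, with its collar down on the rim, because the spring lifts it again if you let go; do not disturb the tools lying around.

Things in the scene. Friction and masses are not known exactly. Their poses are not given: they have to be found in the camera images.
- outlet_rim (a point): centre of the air outlet's mouth at its rim, 60 mm above the worktop; z up. Bore 39 mm diameter with two 12 mm wide slots for the plug's lugs, on the +x and -x sides. Below the lip (7 mm thick) the lugs turn clockwise seen from above, from the slots to stops just past a quarter turn (about 94 degrees), and not the other way. The plug enters if within about 1.5 mm and 5 degrees
- air_outlet: the fixed outlet: upright aluminium tube, 68 mm outer diameter, on a plywood base 124 x 215 x 10 mm. Origin on the tube's axis at worktop level, axes as outlet_rim. Behind the mouth, 50 mm toward +x, the shutter bolt's track runs along y, with a guide staple at y = 92 mm and the keeper at its +y end (y = 142 mm), both up to 73 mm high
- shutter_bolt (a joint): slide of the shutter bolt along +y of outlet_rim (m): it starts near 0, where its 62 x 62 x 3 mm steel plate, just above the rim, covers the mouth; 0.068 is the end stop, with the rod's end through the keeper and the mouth clear. It stays where it is left; about 2 N of friction
- bolt_knob (a point): point on the axis of the shutter bolt's upright round steel knob, 94 mm above the worktop, where to grip or push it; the knob is 16 mm in diameter, its top is 19 mm above this point and the carriage it stands on 24 mm below it. Axes as outlet_rim; it moves with the bolt
- plug_grip (a point): centre of the grip bar of the loose steel bayonet plug, on the plug's axis, 57 mm above its foot. The plug stands upright on the worktop at the start. The bar is 48 mm long along x, 14 mm wide along y, 42 mm tall (21 mm above and below this point, down to the collar). z points up; the plug is the same after half a turn
- plug: the whole plug, 78 mm tall, about 0.15 kg; origin at the centre of its foot, axes as plug_grip. From the foot: shank 36 mm diameter, 30 mm long, with a lug to +x and one to -x, in line with the bar (52 mm over both, 8 mm wide, 7 mm tall, undersides 11 mm above the foot); then a round collar 60 mm diameter, 6 mm thick; then the grip bar
- plug_collar (a point): point on the plug's axis at the underside of its collar, 27 mm below plug_grip, 30 mm above the foot; axes as plug_grip. With the plug fully home it coincides with outlet_rim
- spring_seat (a joint): travel of the spring-loaded disc in the outlet (m): 0 free (top 16 mm below the rim); the plug's foot meets it with the collar 14 mm above the rim; 0.014 with the collar on the rim. Pushes up with 3 N at first, 10 N fully home. The lugs clear the lip, so the plug can turn, with the collar under 5 mm above the rim; a turned plug let go rises to that height
- driver_1: screwdriver with yellow and black handle, 200 mm long, lying near the outlet; leave alone. Origin at the centre of its underside
- pliers_2: blue-handled pliers, 160 mm long, lying on the left; leave alone. Origin at the centre of the underside
- spanner_2: small combination spanner, 129 mm long, lying near the front edge on the right; leave alone. Origin at the centre of the underside
Mind the look-alikes: they are no part of the job. What is meant by the plug is not red, and is the larger of those in its own colour.

How it is judged:
On the way, in this order (a step that is already met when the one before it is completed fails the run):
1. the shutter bolt is home in its keeper (within 4 mm of its end stop) (value of joint shutter_bolt above 0.064 m), for 0.2 s.
2. the plug is pushed in with its lugs through the slots, not yet turned (collar less than 10 mm above the rim) (z of plug_collar in the frame of outlet_rim below 0.01 m and horizontal distance between plug_collar and outlet_rim below 0.004 m and angle between the x axis of plug_collar and the x axis of outlet_rim, either way round below 0.35 rad), for 0.05 s.
At the end, for the whole second after the job is handed in: Bolt within 4 mm of its end stop; plug upright in the outlet (axis within 4 mm, tilt under 0.12 rad), turned at least 1.3 rad from the slots, collar within 3 mm of the rim against the spring, gripper still on the plug with over 1 N, through the last second (value of joint shutter_bolt above 0.064 m and z of plug_collar in the frame of outlet_rim below 0.003 m and horizontal distance between plug_collar and outlet_rim below 0.004 m and angle between the x axis of plug_collar and the x axis of outlet_rim, either way round above 1.3 rad and angle between plug_collar's own z axis and vertical below 0.12 rad and contact force between the fingers and plug above 1 N); the arm keeps its last pose, push and grip.
It fails at once if a tool lying around is shifted by more than 30 mm (distance of any of driver_1, pliers_2, spanner_2 from where it was at the start of the episode above 0.03 m).
It fails at once if the plug is tipped over (more than 0.7 rad) (angle between plug_collar's own z axis and vertical above 0.7 rad).
It also fails if it takes over 58 s, if anything falls off the work surface, if the arm or the gripper's body presses on something with over 40 N, if the wrist force passes 120 N, or if a joint passes its speed limit or range.

## Working session

There is one attempt and no reset: what is moved stays moved. The work goes in short steps, Python scripts to look and compute and a shell command to move; the robot and the scene stay as the last step left them, time stands still between calls to the robot, and variables do not carry over. Pictures are saved under pics/ and viewed, at most 10 in all, crops included, and the job is handed in when it is done.

```bash
ls; mkdir -p pics; python3 - <<'E'
from station import arm
import cv2,numpy as np
s=arm.get_state();print({k:np.round(s[k],3) for k in ('t','eef_pos','ee_rot','width','force')},arm.hold_point_z)
for n in('side','top'):
    p,d=arm.grab_frame(n);cv2.imwrite(f'pics/{n}0.png',p[:,:,::-1]);np.save(f'{n}0.npy',d)
    c=arm.get_calibration(n);print(n,c)
    for th in ('plug','air_outlet','shutter_bolt'):
        print(th,[(round(x['score'],2),x['extent']) for x in arm.recognise(th,n)])
E
```

```text
pics
{'t': np.float64(0.0), 'eef_pos': array([0.288, 0.61 , 0.226]), 'ee_rot': array([ 3.14 , -0.   , -0.441]), 'width': np.float64(0.087), 'force': array([-0.119,  0.126, -0.262])} 0.0188
side {'mtx': array([[440.85420292,   0.        , 256.95499601],
       [  0.        , 440.85420292, 188.15833023],
       [  0.        ,   0.        ,   1.        ]]), 'k1': 0.02460674575474978, 'R': array([[ 0.99532658, -0.0962528 ,  0.00777225],
       [-0.04574012, -0.54080802, -0.8399015 ],
       [ 0.08504617,  0.83562078, -0.54268321]]), 't': array([-0.47772646,  0.09578641,  1.26286438])}
plug [(0.83, [275.9, 226.4, 23.9, 33.8]), (0.7, [252.4, 278.0, 19.0, 21.7]), (0.68, [285.4, 253.7, 30.1, 34.5])]
air_outlet [(0.77, [244.1, 152.9, 40.1, 56.5])]
shutter_bolt [(0.56, [252.3, 163.1, 27.6, 20.3])]
top {'mtx': array([[492.80311311,   0.        , 252.12004251],
       [  0.        , 492.80311311, 189.8793001 ],
       [  0.        ,   0.        ,   1.        ]]), 'k1': -0.040667587107182206, 'R': array([[ 0.02841298, -0.9995759 ,  0.00638122],
       [-0.99054558, -0.02901225, -0.1340811 ],
       [ 0.13420937, -0.00251125, -0.99094982]]), 't': array([0.00212303, 0.46540144, 1.49641545])}
plug [(0.83, [343.7, 159.2, 16.5, 17.8]), (0.83, [309.1, 159.5, 12.5, 19.8]), (0.58, [356.8, 190.2, 14.3, 15.1])]
air_outlet [(0.84, [172.1, 144.4, 76.9, 53.9])]
shutter_bolt [(0.75, [200.4, 153.5, 34.7, 31.6])]
```

```bash
python3 - <<'E'
import cv2
a=cv2.imread('pics/top0.png');b=cv2.imread('pics/side0.png')
cv2.imwrite('pics/topc.png',cv2.resize(a[120:240,150:390],None,fx=3.3,fy=3.3,interpolation=cv2.INTER_CUBIC))
cv2.imwrite('pics/sidec.png',cv2.resize(b[140:310,180:380],None,fx=3.5,fy=3.5,interpolation=cv2.INTER_CUBIC))
E
```

```text
(no output)
```

View pics/topc.png

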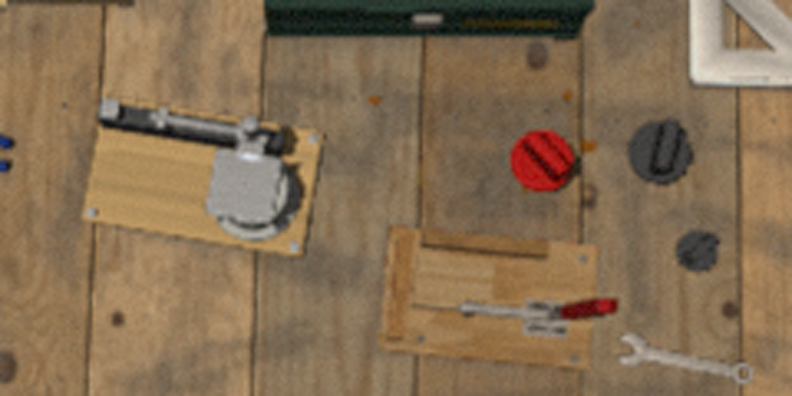

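View pics/sidec.png

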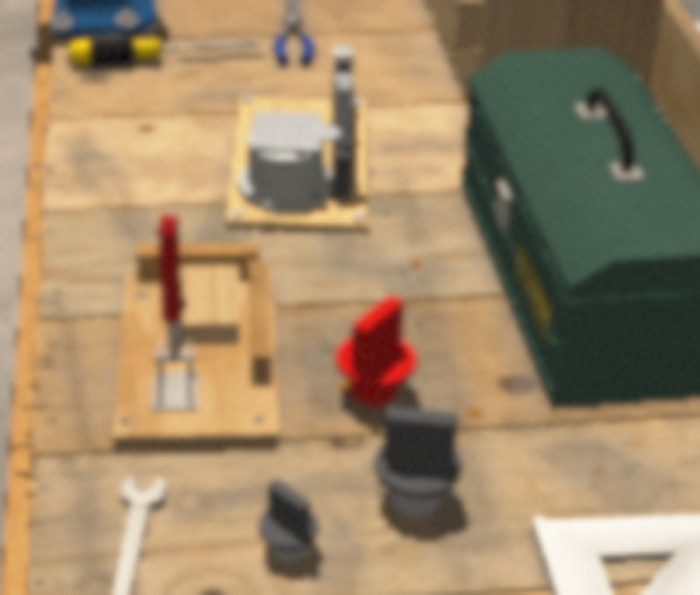

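View pics/side0.png

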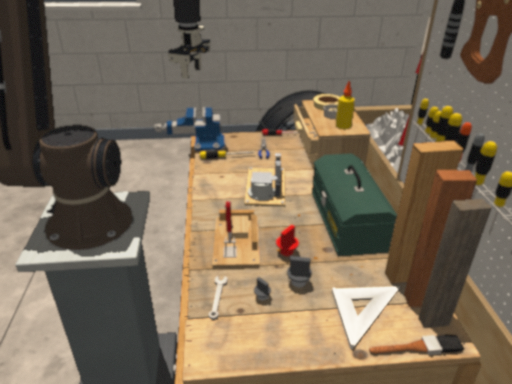

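View pics/top0.png

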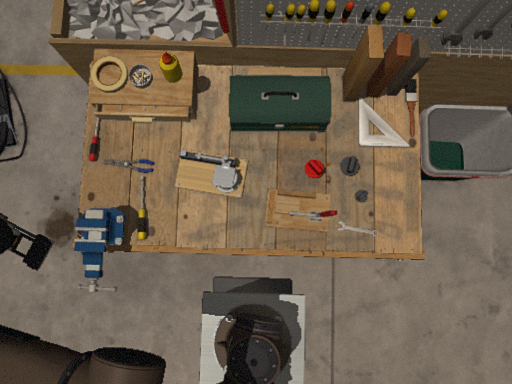

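The top view shows the outlet tube at about (226,178) with the bolt plate on it. Its track runs left to the keeper at about (183,152), which is +y. The target plug is the larger dark one, at top (351,167) and side (300,272). The small dark and red ones are decoys.

```bash
cat > h.py <<'E'
from station import arm
import numpy as np,cv2
def K(n):
    c=arm.get_calibration(n);return c['mtx'],c['k1'],c['R'],c['t']
def slopes(n,uv):
    m,k,R,t=K(n);return cv2.undistortPoints(np.float64(uv).reshape(-1,1,2),m,np.array([k,0,0,0.])).reshape(-1,2)
def cloud(n,d,x0,y0,x1,y1):
    m,k,R,t=K(n);v,u=np.mgrid[y0:y1,x0:x1];s=slopes(n,np.c_[u.ravel(),v.ravel()]);z=d[y0:y1,x0:x1].ravel()
    P=(np.c_[s*z[:,None],z]-t)@R;P[z==0]=np.nan
    return P.reshape(y1-y0,x1-x0,3)
def onplane(n,uv,h):
    m,k,R,t=K(n);s=slopes(n,uv);D=np.c_[s,np.ones(len(s))]@R;C=-R.T@t
    return C+D*((h-C[2])/D[:,2])[:,None]
def proj(n,X):
    m,k,R,t=K(n);return cv2.projectPoints(np.float64(X).reshape(-1,1,3),cv2.Rodrigues(R)[0],t,m,np.array([k,0,0,0.]))[0].reshape(-1,2)
E
python3 - <<'E'
from h import *
np.set_printoptions(precision=1,suppress=True,linewidth=220)
d=np.load('top0.npy')
P=cloud('top',d,340,155,366,180);print('plug z mm\n',(P[::1,::1,2]*1000).round().astype(int))
P=cloud('top',d,176,146,250,198);print('outlet z mm\n',(P[::2,::2,2]*1000).round().astype(int))
for n in('side','top'):
  d=np.load(n+'0.npy');W=cloud(n,d,230,60,340,200) if n=='top' else cloud(n,d,300,140,400,260)
  q=W.reshape(-1,3);q=q[(q[:,2]>.06)&(q[:,2]<.4)&(q[:,1]<.3)];print('toolbox',n,np.percentile(q,[1,50,99],axis=0))
E
```

```text
plug z mm
 [[ -1  -2  -4  -1  -4   2  -7   6  -1  -3  -8   1  72  -1  -2   0   2  -2  -1  -3  -6  -5   4   2  -3  -4]
 [  1  -5  -2 -10   1  -4  -1  32  38  32  29  73  75  78  74  76  -4   4  -5  -3  -7  -7   1  -3  -1  -4]
 [  4   1   0  -5  -5  36  27  29  34  33  57  78  73  73  78  75   0   0  -2 -10  -2   3 -11   0  -4  -4]
 [ -7  -4  -2  30  37  35  35  29  35  42  66  77  75  82  81  67  -3  -6  -7  -4   1  -7  -1  -7  -5  -2]
 [ -4  -1  35  29  36  35  35  41  36  56  67  80  74  75  74  36  -3  -5  -1  -4   1  -6  -6  -1  -8  -3]
 [ -3  30  28  31  35  36  28  35  34  53  79  81  74  77  78  36  35   5  -5  -1   0   1  -9  -5   1  -7]
 [ -3  29  29  36  29  33  33  39  42  59  74  75  77  79  72  35  29  39  -1  -5   2  -3  -1   2   1   1]
 [ 34  30  34  37  33  36  40  31  46  73  76  81  73  78  69  42  34  31  -1  -2   3   0  -1  -5   1  -2]
 [ 32  41  36  39  33  33  36  34  51  76  81  77  74  70  34  32  33  36  -2  -1  -2   2  -1   0   0   1]
 [ 31  37  32  35  35  29  32  38  53  71  78  74  78  75  31  32  37  32  29   2   2   1   4  -2   2  -2]
 [ 34  32  29  38  
[... 21531 characters left out ...]
               3                   -4                    1                    4                   -6                    1                   -2
                    -3                   -3                    0                   -5                   -6                   -2                  -10                   -7                   -3                    6
                    12                    9                   10                    6                    0                   -2                   -4]]
toolbox side [[ 0.7 -0.3  0.1]
 [ 0.7 -0.1  0.1]
 [ 0.9  0.2  0.2]]
toolbox top [[ 0.5 -0.2  0.1]
 [ 0.7 -0.1  0.1]
 [ 0.8  0.1  0.2]]<stdin>:5: RuntimeWarning: invalid value encountered in cast
```

```bash
cat > m0.py <<'E'
from h import *
np.set_printoptions(precision=4,suppress=True)
d=np.load('top0.npy')
def px(n,d,box,lo,hi,h,med=0):
    dd=cv2.medianBlur(d,3) if med else d
    P=cloud(n,dd,*box);m=(P[...,2]>lo)&(P[...,2]<hi);v,u=np.nonzero(m)
    return onplane(n,np.c_[u+box[0],v+box[1]],h),P[m]
def rect(q,s=1):
    r=cv2.minAreaRect((q[:,:2]*1000).astype(np.float32));return np.array(r[0])/1000,r[1],r[2]
b=(340,152,368,182)
A,_=px('top',d,b,.066,.09,.078);c=A[:,:2].mean(0);w,V=np.linalg.eigh(np.cov(A[:,:2].T))
print('bar',c,'len',np.sqrt(12*w),'dir',np.degrees(np.arctan2(V[1,1],V[0,1])),rect(A))
B,_=px('top',d,b,.018,.09,.036,1);print('collar', cv2.minEnclosingCircle((B[:,:2]*1000).astype(np.float32)))
b=(172,142,254,202)
A,_=px('top',d,b,.100,.13,.113);print('knob top',A[:,:2].mean(0),len(A))
A,_=px('top',d,(214,168,245,196),.054,.075,.064);print('plate+rim',A[:,:2].mean(0),rect(A))
A,_=px('top',d,b,.005,.03,.010,1);A=np.r_[A,px('top',d,b,.03,.08,.01)[0]];print('base',rect(A))
A,_=px('top',d,(176,146,192,160),.064,.08,.073);print('keeper',A[:,:2].mean(0))
d=np.load('side0.npy')
b=(284,252,318,292)
_,Q=px('side',d,b,.071,.09,.078);print('side bar top',Q.mean(0),len(Q))
_,Q=px('side',d,(246,162,292,212),.10,.13,.113);print('side knob',Q.mean(0),len(Q))
_,Q=px('side',d,(246,165,275,190),.058,.08,.113);print('side plate',Q.mean(0),rect(Q))
E
python3 m0.py
```

```text
bar [ 0.5502 -0.2831] len [0.0151 0.0486] dir 165.15349965240836 (array([ 0.5505, -0.283 ]), (14.702094078063965, 48.267913818359375), 76.22464752197266)
collar ((553.353271484375, -284.2073974609375), 31.751554489135742)
knob top [0.5502 0.0961] 22
plate+rim [0.4988 0.0995] (array([0.4964, 0.0978]), (58.548709869384766, 70.13152313232422), 1.6827529668807983)
base (array([0.5198, 0.1476]), (218.22935485839844, 123.91740417480469), 82.26822662353516)
keeper [0.5685 0.2292]
side bar top [ 0.5516 -0.2923  0.0753] 111
side knob [0.55   0.0902 0.1066] 28
side plate [0.5032 0.0972 0.0623] (array([0.5059, 0.0955]), (77.21581268310547, 71.05814361572266), 84.32239532470703)
```

```bash
cat > go.py <<'E'
import sys
from h import *
s=arm.get_state();yaw=s['ee_rot'][2];p=np.array(s['eef_pos'])
def to(x,y,z,deg):
    d=np.array([x,y,z])-p;c,sn=np.cos(yaw),np.sin(yaw)
    dy=(np.degrees(yaw)-deg+180)%360-180
    return np.round([(d[0]*c+d[1]*sn)/.025,(d[0]*sn-d[1]*c)/.025,-d[2]/.025,dy/5],2)
if __name__=='__main__':
    print('t',round(float(s['t']),2),'pos',p.round(4),'rot',np.round(s['ee_rot'],3),'q',np.round(s['q'],2),'F',np.round(s['force'],1),'w',round(float(s['width']),4),'g',round(float(s['gripper_force']),1))
    if len(sys.argv)>4: print('row',to(*map(float,sys.argv[1:5])))
E
python3 go.py .5502 .0955 .16 -7.8
python3 - <<'E'
from h import *
W=cloud('top',np.load('top0.npy'),235,70,325,135).reshape(-1,3);q=W[(W[:,2]>.06)]
print('toolbox',np.nanpercentile(q,[2,50,98],axis=0).round(3))
E
```

```text
t 0.4 pos [0.288  0.6104 0.2264] rot [ 3.141  0.    -0.441] q [ 1.42  0.36  0.01 -0.   -1.22 -0.29] F [ 0.1 -0.5  0.3] w 0.0877 g 0.0
row [18.27 14.15  2.66 -3.49]
toolbox [[ 0.66  -0.187  0.072]
 [ 0.72  -0.057  0.135]
 [ 0.805  0.07   0.162]]
```

```bash
python3 -m crank '[[[9,7,0,0],[18.26,14.12,0,-3.4],[18.26,14.12,0,-3.4],[18.26,14.12,0,-3.4],[18.26,14.12,0,-3.4],[18.26,14.12,0,-3.4],[18.26,14.12,0,-3.4],[18.26,14.12,0,-3.4],[18.26,14.12,0,-3.4],[18.26,14.12,0,-3.4],[18.26,14.12,0,-3.4],[18.26,14.12,0,-3.4]]]' 0.3; python3 go.py .5502 .0955 .125 -7.8
```

```text
t: 1.9
eef_pos: [0.55, 0.0972, 0.2266]
ee_rot: [-3.141, -0.0, -0.143]
force: [0.5, 0.5, -0.1]
width: 0.0615
gripper_force: 0.0
t 1.9 pos [0.55   0.0972 0.2266] rot [-3.141 -0.    -0.143] q [ 0.53  0.17 -0.25 -0.   -1.15  0.9 ] F [ 0.5  0.5 -0.1] w 0.0615 g 0.0
row [ 0.02  0.07  4.06 -0.08]
```

```bash
python3 -m crank '[[[0,0.07,2.4,0],[0,0.07,4.8,0],[0,0.07,5.75,0],[0,0.07,5.75,0],[0,0.07,5.75,0]]]' ; python3 -m crank '[[[0,0,0,0],[0,0,0,0],[0,0,0,0],[0,0,0,0],[0,0,0,0],[0,0,0,0]]]' 1 30;python3 go.py
```

```text
t: 2.52
eef_pos: [0.5508, 0.0959, 0.0842]
ee_rot: [-3.141, -0.002, -0.142]
force: [0.4, 0.0, 0.5]
width: 0.0615
gripper_force: 0.0
t: 3.28
eef_pos: [0.5501, 0.0948, 0.0828]
ee_rot: [-3.141, -0.0, -0.144]
force: [0.0, 0.5, 0.5]
width: 0.0153
gripper_force: 30.0
t 3.27 pos [0.5501 0.0948 0.0828] rot [-3.141 -0.    -0.144] q [ 0.52  0.31 -0.43 -0.   -0.83  0.91] F [0.  0.5 0.5] w 0.0153 g 30.0
```

```bash
python3 -m crank '[[[0,-0.5,0,0],[0,-1,0,0],[0,-1.5,0,0],[0,-2,0,0],[0,-2.4,0,0],[0,-2.6,0,0],[0,-2.7,0,0],[0,-2.7,0,0]]]'
```

```text
t: 4.28
eef_pos: [0.5585, 0.1565, 0.0828]
ee_rot: [3.134, 0.003, -0.145]
force: [1.4, -24.1, 7.8]
width: 0.0158
gripper_force: 30.0
```

```bash
python3 -m crank '[[[0,-0.06,0,0],[0,-0.12,0,0],[0,-0.16,0,0],[0,-0.16,0,0]]]'
```

```text
t: 4.78
eef_pos: [0.5584, 0.1567, 0.0827]
ee_rot: [3.128, 0.004, -0.145]
force: [5.0, -39.1, 10.8]
width: 0.0152
gripper_force: 30.0
```

```bash
python3 -m crank '[[[0,0.3,0,0],[0,0.3,0,0],[0,0.3,0,0]]]' 0.3; python3 -m crank '[[[0,0.3,0,0],[0,0.3,-2.4,0],[0,0.3,-4.8,0],[0,0.3,-5.5,0],[0,0.3,-5.5,0]]]'; python3 go.py .5505 -.2830 .20 -14.5
```

```text
t: 5.15
eef_pos: [0.5595, 0.1591, 0.0828]
ee_rot: [-3.141, -0.001, -0.144]
force: [-0.5, 0.4, 0.1]
width: 0.0396
gripper_force: 0.0
t: 5.78
eef_pos: [0.5587, 0.1513, 0.2221]
ee_rot: [-3.139, -0.003, -0.144]
force: [-0.6, -0.9, -1.1]
width: 0.0613
gripper_force: 0.0
t 5.78 pos [0.5587 0.1513 0.2221] rot [-3.139e+00 -3.000e-03 -1.440e-01] q [ 0.6   0.2  -0.22 -0.   -1.15  0.83] F [-0.6 -0.9 -1.1] w 0.0613 g 0.0
row [ 2.16 17.24  0.88  1.25]
```

```bash
python3 -m crank '[[[2.16,17.24,0.5,1.25],[2.16,17.24,0.5,1.25],[2.16,17.24,0.5,1.25],[2.16,17.24,0.5,1.25],[2.16,17.24,0.5,1.25],[2.16,17.24,0.5,1.25],[2.16,17.24,0.5,1.25],[2.16,17.24,0.5,1.25],[2.16,17.24,0.5,1.25]]]'; cat > m1.py <<'E'
from m0 import px
from h import *
np.set_printoptions(precision=4,suppress=True)
D=[]
for i in range(6):
    p,d=arm.grab_frame('top');D.append(d)
S=[]
for i in range(4):
    ps,d=arm.grab_frame('side');S.append(d)
np.save('t1.npy',np.median(D,0));np.save('s1.npy',np.median(S,0))
cv2.imwrite('pics/top1.png',p[...,::-1]);cv2.imwrite('pics/side1.png',ps[...,::-1])
a=cv2.resize(p[140:205,165:260],None,fx=6,fy=6,interpolation=cv2.INTER_CUBIC)
b=cv2.resize(ps[145:215,235:300],None,fx=6,fy=6,interpolation=cv2.INTER_CUBIC)
W=np.zeros((590,800,3),np.uint8);W[:390,:570]=a;
W[:420,570:800]=b[:,:230]
cv2.imwrite('pics/v1.png',W[...,::-1])
E
python3 m1.py | tail -0; python3 go.py .5505 -.2830 .05 -14.5
python3 - <<'E'
from h import *
d=np.load('t1.npy')
P=cloud('top',d,210,160,246,198)[...,2]*1000
for r in np.nan_to_num(P):print(' '.join('%3d'%x for x in r))
E
```

```text
t: 6.9
eef_pos: [0.5489, -0.2836, 0.2062]
ee_rot: [-3.141, 0.003, -0.254]
force: [-0.2, -0.2, -0.1]
width: 0.0612
gripper_force: 0.0
t 7.4 pos [ 0.5499 -0.2832  0.208 ] rot [-3.142 -0.    -0.252] q [-0.16  0.28 -0.15 -0.   -1.15  1.48] F [ 0.1  0.5 -0. ] w 0.0617 g 0.0
row [ 0.02 -0.02  6.32  0.01]
 65  57  54  54  54  56  53  57  52  55  56  55  55  55  55  57  54  56  49  56  52  56  56  54  54  58   7   8   9   9   9   6   8   9   9  10
 61  46  50  52  54  53  53  55  53  56  54  55  55  54  54  54  54  55  52  56  55  54  56  54  57  53  33   9  10   7  10   7   7   5  11  10
 59  27  31  33  38  40  44  45  47  49  53  56  53  56  56  55  53  55  54  55  54  52  55  52  57  54  22   7   6   6   9   5   5  10  10  11
  7   9  14  16  18  21  25  29  30  33  36  40  42  44  47  53  54  54  56  52  52  54  55  54  54  55  10   6   9   6  10   6   7   7   6   5
 62  64  63  59  63  63   6  11  15  17  17  20  24  30  31  30  38  42  44  44  51  49  54  53  54  51   3   9   8   5   4   7   8  11  10   4
 62  64  65  60  62  62   6   8   7   7   9   6   9  10  12  14  15  22  25  27 
[... 4052 characters left out ...]
  7   7   7  12   7  11  10   7  -3   0  -2
 -2  -2  -1   1  -4  -1  -1  -2  -2  -4   0  -2   6   5   8   7   9   8   9  13   7   9   7   7   9  12   9  10  10   8   7   4   6   1  -4  -2
  0   0   0  -2  -3  -2  -2  -2  -5  -1  -2  -3  -1  -5  -3   0  -1  -2   5   8   7   8   7   6   7   7   7   7   6   9   7   8   0  -3  -3  -3
 -1  -2  -1  -5  -3  -2  -2   0  -2   0  -6   1  -2   0   1  -1  -1  -3  -5  -1   0  -2  -1  -2   6   4   7   7   8   7   7   7  -1   0  -1  -1
 -5  -2   0  -3  -3   0  -1   0   0  -2  -1  -1   0   0  -1   0  -2  -1   0  -4   0  -3  -1  -2   0  -3  -2  -2   0  -3   4   5  -4  -2   0   0Exception ignored on flushing sys.stdout:
BrokenPipeError: [Errno 32] Broken pipe
```

View pics/v1.png

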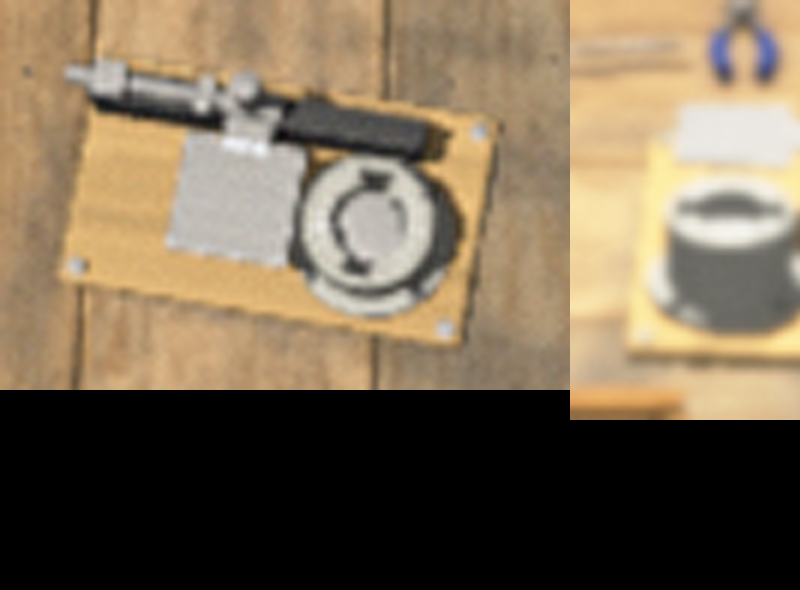

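The bolt is home: the plate is beside the mouth and the rod goes through the keeper at (70,75) in the crop. The mouth and both slots are visible. Next I'll fit the rim and slots.

```bash
cat > m2.py <<'E'
from h import *
from scipy.optimize import minimize
np.set_printoptions(precision=4,suppress=True)
sg=lambda x:1/(1+np.exp(-np.clip(x/.0008,-40,40)))
def grid(n,d,box,h):
    v,u=np.mgrid[box[1]:box[3],box[0]:box[2]]
    return onplane(n,np.c_[u.ravel(),v.ravel()],h)[:,:2],cloud(n,d,*box)[...,2].ravel()
def loc(G,p):
    c,s=np.cos(p[2]),np.sin(p[2]);D=G-p[:2];return D[:,0]*c+D[:,1]*s,-D[:,0]*s+D[:,1]*c
def rim(p,G):
    x,y=loc(G,p);r=np.hypot(x,y)
    slot=sg(.006-abs(y))*sg(.0265-r)
    return sg(.034-r)*(1-np.maximum(sg(.0195-r),slot))
def bar(p,G):
    x,y=loc(G,p);return sg(.024-abs(x))*sg(.007-abs(y))
def fit(f,G,M,p0,w):
    c=lambda p:(w*(f(p,G)-M)**2).sum()
    b=min((minimize(c,np.array(p0)+[dx,dy,0],method='Nelder-Mead',options=dict(xatol=1e-5,fatol=1e-4,initial_simplex=np.array(p0)+[dx,dy,0]+np.array([[0,0,0],[.004,0,0],[0,.004,0],[0,0,.1]]))) for dx in(-.002,.002) for dy in(-.002,.002)),key=lambda r:r.fun)
    return b.x,b.fun
if __name__=='__main__':
    d=np.load('t1.npy');G,z=grid('top',d,(216,165,243,192),.06)
    x,y=loc(G,(.4997,.095,-.136));w=(np.hypot(x,y)<.045)&~((x<-.028))&~(z>.0605+.006)
    print('rim',fit(rim,G,(z>.0505)*1.,(.4997,.0953,-.136),w))
    d=np.load('top0.npy');G,z=grid('top',d,(340,153,368,182),.078)
    print('bar',fit(bar,G,(z>.064)*1.,(.5505,-.283,-.25),np.isfinite(z)*1.))
E
python3 m2.py; python3 go.py .5505 -.2830 .0425 -14.5
```

```text
rim (array([ 0.5004,  0.0956, -0.112 ]), np.float64(16.3181653251281))
bar (array([ 0.5503, -0.2831, -0.2428]), np.float64(6.359706318141613))
t 7.4 pos [ 0.5499 -0.2832  0.208 ] rot [-3.142 -0.    -0.252] q [-0.16  0.28 -0.15 -0.   -1.15  1.48] F [ 0.1  0.5 -0. ] w 0.0617 g 0.0
row [ 0.02 -0.02  6.62  0.01]
```

```bash
python3 -m crank '[[[0.02,-0.02,2.4,0],[0.02,-0.02,4.8,0],[0.02,-0.02,6.3,0],[0.02,-0.02,6.62,0],[0.02,-0.02,6.62,0],[0.02,-0.02,6.62,0]]]' ; python3 -m crank '[[[0,0,0,0],[0,0,0,0],[0,0,0,0],[0,0,0,0],[0,0,0,0],[0,0,0,0]]]' 1 45;python3 go.py
```

```text
t: 8.15
eef_pos: [0.5517, -0.2837, 0.0444]
ee_rot: [3.142, -0.003, -0.253]
force: [-0.5, 0.1, -0.1]
width: 0.0612
gripper_force: 0.0
t: 8.9
eef_pos: [0.5502, -0.2834, 0.0422]
ee_rot: [3.142, 0.0, -0.253]
force: [-0.0, -0.8, -0.2]
width: 0.0138
gripper_force: 45.0
t 8.9 pos [ 0.5502 -0.2834  0.0422] rot [ 3.142  0.    -0.253] q [-0.16  0.44 -0.33  0.   -0.8   1.48] F [-0.  -0.8 -0.2] w 0.0138 g 45.0
```

```bash
python3 -m crank '[[[0,0,-1,0],[0,0,-3,0],[0,0,-5,0],[0,0,-6.3,0],[0,0,-6.3,0],[0,0,-6.3,0]]]' ; python3 go.py .5004 .0956 .20 -7.8
```

```text
t: 9.65
eef_pos: [0.5496, -0.2829, 0.1987]
ee_rot: [-3.141, 0.002, -0.254]
force: [0.1, 0.6, -1.8]
width: 0.0135
gripper_force: 45.0
t 9.65 pos [ 0.5496 -0.2829  0.1987] rot [-3.141e+00  2.000e-03 -2.540e-01] q [-0.16  0.29 -0.16 -0.   -1.13  1.48] F [ 0.1  0.6 -1.8] w 0.0135 g 45.0
row [ -5.7  -14.16  -0.05  -1.35]
```

```bash
python3 -m crank '[[[-5.7,-14.16,0,-1.35],[-5.7,-14.16,0,-1.35],[-5.7,-14.16,0,-1.35],[-5.7,-14.16,0,-1.35],[-5.7,-14.16,0,-1.35],[-5.7,-14.16,0,-1.35],[-5.7,-14.16,0,-1.35],[-5.7,-14.16,0,-1.35],[-5.7,-14.16,0,-1.35],[-5.7,-14.16,0,-1.35]]]' ; python3 go.py .5004 .0956 .110 -7.8
```

```text
t: 10.9
eef_pos: [0.501, 0.0938, 0.1995]
ee_rot: [3.141, 0.001, -0.137]
force: [0.6, -0.8, -1.4]
width: 0.0138
gripper_force: 45.0
t 10.9 pos [0.501  0.0938 0.1995] rot [ 3.141e+00  1.000e-03 -1.370e-01] q [ 0.57  0.11 -0.39  0.   -1.08  0.86] F [ 0.6 -0.8 -1.4] w 0.0138 g 45.0
row [-0.03 -0.07  3.58 -0.01]
```

```bash
python3 -m crank '[[[0,0,2,0],[0,0,3.4,0],[0,0,3.6,0],[0,0,3.6,0],[0,0,3.6,0],[0,0,3.6,0]]]' ; python3 go.py .5004 .0956 .100 -7.8
python3 - <<'E'
from h import *
for n,b in(('top',(190,140,270,215)),('side',(230,120,310,215))):
    p,d=arm.grab_frame(n);cv2.imwrite(f'pics/{n}2.png',cv2.resize(p[b[1]:b[3],b[0]:b[2],::-1],None,fx=6,fy=6,interpolation=cv2.INTER_CUBIC))
E
```

```text
t: 11.65
eef_pos: [0.5017, 0.0954, 0.1111]
ee_rot: [-3.14, -0.002, -0.135]
force: [0.5, -0.8, -1.6]
width: 0.0137
gripper_force: 45.0
t 11.65 pos [0.5017 0.0954 0.1111] rot [-3.14e+00 -2.00e-03 -1.35e-01] q [ 0.57  0.2  -0.5   0.   -0.87  0.86] F [ 0.5 -0.8 -1.6] w 0.0137 g 45.0
row [-0.05 -0.    0.44  0.01]
```

View pics/side2.png

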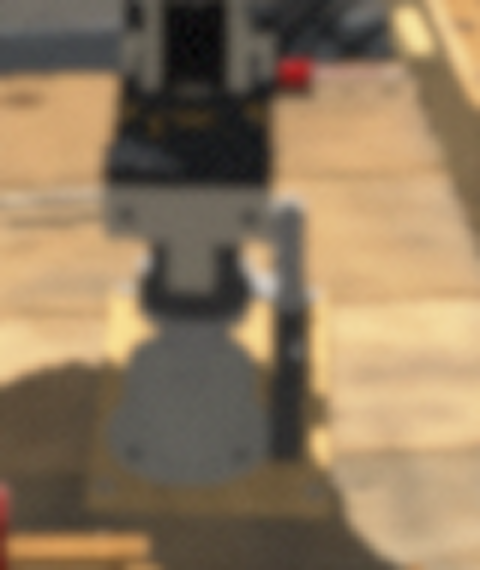

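The side view shows the held plug centred over the outlet, with both axes at about column 195 of the crop. I'll lower it while watching the forces.

```bash
python3 -m crank '[[[-0.03,0,0.2,0],[-0.03,0,0.4,0],[-0.03,0,0.6,0],[-0.03,0,0.6,0],[-0.03,0,0.6,0]]]' ; python3 go.py .5004 .0956 .100 -7.8
```

```text
t: 12.38
eef_pos: [0.5003, 0.0952, 0.0948]
ee_rot: [3.141, 0.0, -0.135]
force: [0.5, 1.0, -1.8]
width: 0.0139
gripper_force: 45.0
t 12.38 pos [0.5003 0.0952 0.0948] rot [ 3.141  0.    -0.135] q [ 0.57  0.22 -0.52  0.   -0.83  0.86] F [ 0.5  1.  -1.8] w 0.0139 g 45.0
row [ 0.   -0.02 -0.21  0.01]
```

```bash
python3 -m crank '[[[0,0,0.1,0],[0,0,0.2,0],[0,0,0.3,0],[0,0,0.3,0],[0,0,0.3,0]]]'
```

```text
t: 13.0
eef_pos: [0.5003, 0.0952, 0.0873]
ee_rot: [-3.142, -0.0, -0.135]
force: [0.2, 0.3, -2.3]
width: 0.0138
gripper_force: 45.0
```

```bash
python3 -m crank '[[[0,0,0.1,0],[0,0,0.2,0],[0,0,0.3,0],[0,0,0.4,0],[0,0,0.5,0],[0,0,0.56,0],[0,0,0.6,0],[0,0,0.6,0],[0,0,0.6,0]]]'
```

```text
t: 14.12
eef_pos: [0.5006, 0.0953, 0.0728]
ee_rot: [-3.141, -0.001, -0.135]
force: [-1.5, 0.1, 7.4]
width: 0.0143
gripper_force: 45.0
```

```bash
python3 -m crank '[[[0,0,0,1],[0,0,0,3],[0,0,0,5],[0,0,0,7],[0,0,0,9],[0,0,0,11],[0,0,0,13],[0,0,0,15],[0,0,0,16],[0,0,0,17],[0,0,0,17],[0,0,0,17]]]'; python3 go.py
```

```text
t: 15.62
eef_pos: [0.502, 0.0962, 0.0733]
ee_rot: [-3.138, 0.002, -1.618]
force: [0.7, 1.2, 7.1]
width: 0.0138
gripper_force: 45.0
t 15.62 pos [0.502  0.0962 0.0733] rot [-3.138e+00  2.000e-03 -1.618e+00] q [ 0.57  0.25 -0.55  0.   -0.77 -0.62] F [0.7 1.2 7.1] w 0.0138 g 45.0
```

Turned about 85°. Next I'll turn on to the stop and press down.

```bash
python3 -m crank '[[[0,0,0.02,0.5],[0,0,0.04,1.0],[0,0,0.06,1.5],[0,0,0.08,1.9],[0,0,0.08,1.9],[0,0,0.08,1.9]]]' - 55; python3 -c "
from station import arm;s=arm.get_state();print(s['moment'])"
```

```text
t: 16.38
eef_pos: [0.5023, 0.0962, 0.0722]
ee_rot: [-3.138, 0.002, -1.783]
force: [-0.7, 0.9, 15.7]
width: 0.0137
gripper_force: 55.0
[0.31897269 0.62214943 0.18516609]
```

```bash
python3 -m crank '[[[0,0,0.02,0],[0,0,0.03,0],[0,0,0.03,0],[0,0,0.03,0]]]'; python3 - <<'E'
from h import *
p,d=arm.grab_frame('side');cv2.imwrite('pics/side3.png',cv2.resize(p[120:215,230:310,::-1],None,fx=6,fy=6,interpolation=cv2.INTER_CUBIC))
E
```

```text
t: 16.88
eef_pos: [0.5024, 0.0962, 0.0721]
ee_rot: [-3.138, 0.002, -1.783]
force: [-4.6, 2.3, 23.2]
width: 0.0137
gripper_force: 55.0
```

View pics/side3.png

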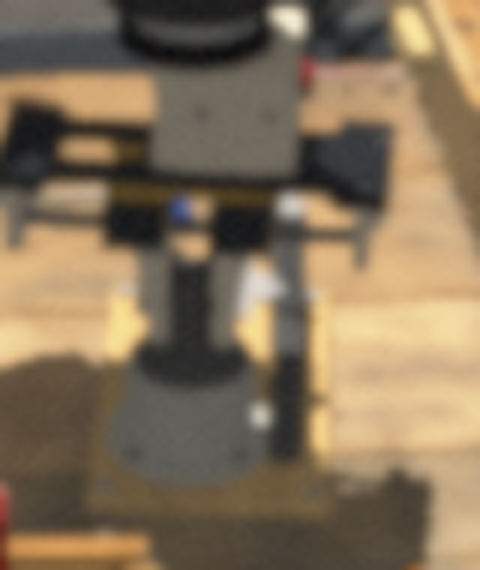

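The collar at about (195,365) sits on the rim, the bar is turned a quarter with the fingers still on it, and the bolt is clear. Handing in.

```bash
python3 -c "
from station import arm;print(arm.job_done())"
```

```text
the job is handed in; nothing more can be done
None
```

I handed the job in at about 17 s: the bolt is home, and the plug is pushed in, turned about 94° clockwise to the stop and still gripped with its collar pressed on the rim; no verdict came back.

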